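Stand the leaning cup on the banding wheel and index the wheel

ROBOT

A 6-joint arm with a two-finger parallel gripper is mounted at the origin on the work surface. World frame = base frame: x ahead of the robot, y to its left, z up, the work surface at z = 0. Lengths are in m, angles in degrees, forces in N, time in s.
With the tool pointing down it reaches from about 0.25 to 0.725 m from the base axis. Payload 9.7 kg.
Tool frame: the origin (TCP) lies midway between the tips of the shut fingers; the grasp point (between the pads) lies 19 mm behind it (bot.pinch_z is the distance from the TCP to the grasp point, in m); z points along the fingers, y is the line along which they close (so a half turn about z gives the same grasp; the last joint's range is limited). The gripper opens to 85 mm and grips with 20 to 120 N. Pads are 22 mm wide; open, the fingers measure 114 mm over their backs; the gripper's body (76 mm by 85 mm) begins 54 mm behind the grasp point. The pads swing forward as they close: fully open they stand 13 mm farther back than shut.
Start: joints at [-65.203, 4.979, 10.078, 95.1, 0, 90], TCP at [0.231, -0.499, 0.231] pointing down, gripper open.
Joint ranges: [-179.16, 179.16], [-48.56, 103.87], [-65.8, 70.77], [-126.05, 130.52], [-82.76, 87.17], [-180, 180]. Speed limits (degrees/s): [127.2, 127.2, 147.25, 180, 180, 180].

INTERFACE

Orientations are given as [roll, pitch, yaw] about the fixed x, y, z axes, in that order (R = Rz(yaw) Ry(pitch) Rx(roll)).
In Python, from workcell import sensors, camera, ticket, bot gives the robot as it stands.
- The arm moves only by the shell command python3 -m handwheel 'ROWS' [FORCE]. ROWS is a JSON object of lists of equal length, an entry for each row: "gripper": the opening, from -1 (shut) to 1 (fully open); "slide": the shift along the tool's x, y, z in mm, a list of three; "yaw": the turn about the tool's z in rad. A call has 1 to 8 rows; each row shifts and turns the commanded pose from where the row before left it, along the tool's axes as they then stand; what a row does not reach is not made up. A row lasts 1/12 s, in which the tool goes at most 41.7 mm and 7.16 degrees, less where a joint would pass 70% of its speed; a pose out of reach is approached as far as the arm can. A call is refused whole if a number of a shift passes 41.7 or a number of a turn 0.125, either way. A call with a gripper value outside its range is refused whole. The fingers move at their own pace and stop on an object; FORCE is the grip in N (left out, the last holds). Time passes only in rows, so rows that do not move let the fingers close. It gives the time, the measured TCP pose, the force, the opening and the grip force at its end, in the units of the state.
- sensors.get_obs(): the state, without advancing time (a new reading comes with each control period).
- camera(name): name is "scene" or "top" or "wrist"; returns a dict with "img" (420x560x3 uint8, red, green, blue), "fx", "fy", "cx", "cy" (pixels), "dist" ([k1, k2, p1, p2, k3] as OpenCV has them; the pictures are not rectified), "R" (3x3) and "t" (3): a world point X has camera coordinates R X + t. Camera axes: x right, y down, z forward; pixel columns grow to the right and rows downward; lengths in m; the calibration is good to about 2 mm. A picture is of the moment at which its call begins. There is no depth.
- ticket.job_done(): hands the job in; it is judged then, once.
The state is a dict: "time": time; "q": joint angles; "qd": joint speeds; "joint_efforts": joint torques, N m; "ee_pos": TCP position; "tcp_rot": TCP orientation; "wrist_force": force on the tool from outside, world axes, zero at the start; "torque": the same for the moment, N m; "opening": finger opening in m; "grasp_force": force on a finger pad.
Only numpy, scipy, OpenCV 4.12 (cv2) and the standard library are available. Lean on these libraries where they do the work, as an engineer would, in place of code of your own. Each camera call takes 0.05 s, during which the arm holds its last target. There are 200 camera calls.

TASK

Get the cup ready for banding: lift it out of the sloped cradle and stand it gently upright in the middle of the banding wheel; do not let it drop or knock it over. Turn the wheel so that its white line faces the red pointer, and leave it so with the cup standing on it, in whichever order suits you. Leave the jar, the stone and the brush where they are.

Things in the scene. Friction and masses are not known exactly. Their poses are not given: they have to be found in the camera images.
- cup: Handleless clay tumbler, beige with a grey-green band near its foot: a straight cylinder 64 mm across and 100 mm high, open at the top, wall 4.5 mm, about 0.3 kg. Origin at the centre of its underside, z along its axis to the mouth. It starts in the cradle, axis leaning 30 degrees from vertical, mouth up.
- cradle: Fixed wooden cradle on a 150 x 100 mm board; origin under its centre, z up. The cup's foot centre rests at (20,0,50) mm on a ledge 50 mm wide in y; its mouth leans to the cradle's -x, over two thin rails 42 mm wide in all (y) that end 26 mm short of the mouth, so both y sides of the cup are free for fingers. Draw the cup out along its own axis.
- foot: Fixed blue foot of the banding wheel, 140 mm across. Origin on the table on the wheel's turning axis, z up; +x points to the red pointer. The column above it is set to an UNKNOWN height: the flat floor of the wheel, where the cup is to stand, is 97 to 137 mm above the table (not reported: find it by touch or camera) and does not give.
- under_pointer (a point): Point on the table below the tip of the red pointer, 106 mm from the wheel's axis. The pointer itself is 24 mm wide, spans 96 to 118 mm from the axis, level with the top of the wheel's rim, on a steel bracket that passes under the wheel.
- wheel (a joint): Blue pan 180 mm across with an upright rim, 6 mm thick, 18 mm above its flat floor; pinch it from above clear of the pointer. A white circle, 80 mm across, shows the middle. Value: angle in rad of its one white radial line from the pointer, anticlockwise from above; 0 or a full turn faces it. Turns 6.9 rad either way, drag 0.06 N m, stays put.
- glaze_jar: Bystander: amber jar 56 mm across, 80 mm high, standing; origin at the centre of its underside.
- stone: Bystander: black polishing stone, a puck 70 mm across, 36 mm high; origin at the centre of its underside.
- brush: Bystander: brush lying flat along its own x axis; origin at its middle, underneath.

How it is judged (in metres and radians):
At the end, for the whole second after the job is handed in: The cup stands upright (within 0.05 rad) and still on the floor of the banding wheel, mouth up, its axis within 10 mm of the wheel's axis, and the wheel is at rest with its white line within 0.06 rad (about 5 mm at the rim) of the red pointer (angle between cup's own z axis and vertical below 0.05 rad and horizontal distance between cup and foot below 0.01 m and height (world z) of cup between 0.09 and 0.145 m and linear speed of cup below 0.02 m/s and (value of joint wheel between -0.06 and 0.06 rad or value of joint wheel between 6.2232 and 6.3432 rad or value of joint wheel between -6.3432 and -6.2232 rad) and velocity of joint wheel between -0.05 and 0.05 rad/s); the robot touches nothing.
It fails at once if the cup is dropped or knocked: it moves faster than 0.3 m/s while the fingers do not hold it (contact force between cup and the fingers below 0.1 N and linear speed of cup above 0.3 m/s).
It fails at once if the jar is moved more than 30 mm (distance of glaze_jar from where it was at the start of the episode above 0.03 m).
It fails at once if the stone is moved more than 30 mm (distance of stone from where it was at the start of the episode above 0.03 m).
It fails at once if the brush is moved more than 30 mm (distance of brush from where it was at the start of the episode above 0.03 m).
It also fails if it takes over 72 s, if anything falls off the work surface, if the arm or the gripper's body presses on something with over 40 N, if the wrist force passes 120 N, or if a joint passes its speed limit or range.

## Working session

There is one attempt and no reset: what is moved stays moved. The work goes in short steps, Python scripts to look and compute and a shell command to move; the robot and the scene stay as the last step left them, time stands still between calls to the robot, and variables do not carry over. Pictures are saved under pics/ and viewed, at most 10 in all, crops included, and the job is handed in when it is done.

```bash
ls; mkdir -p pics; python3 - <<'E'
from workcell import sensors,camera,ticket,bot
import cv2
o=sensors.get_obs();print(o)
for n in ("scene","top","wrist"):
    c=camera(n);cv2.imwrite(f"pics/{n}0.png",c["img"][:,:,::-1]);print(n,[c[k] for k in("fx","fy","cx","cy","dist","R","t")])
E
```

```text
pics
{'time': 0.0, 'q': array([-6.52031264e+01,  5.01153080e+00,  1.00355460e+01,  9.50981816e+01,
        1.54296694e-03,  8.99987508e+01]), 'qd': array([ 0.07737123, -0.07430544,  0.0427681 ,  0.15369173, -0.02954187,
        0.05886814]), 'joint_efforts': array([ 4.73176682e-03, -5.20389855e+01,  4.64805400e+01,  1.60561327e-02,
        2.54300585e-04, -3.65656331e-05]), 'ee_pos': array([ 0.23058948, -0.49909458,  0.2305887 ]), 'tcp_rot': array([-1.79925834e+02, -1.54458267e-03,  2.47981208e+01]), 'wrist_force': array([-0.17224079, -0.13896682,  0.67967526]), 'torque': array([-0.00140432,  0.05247446,  0.00010401]), 'grasp_force': 0.0, 'opening': 0.0852598948308365}
scene [484.1094458128962, 484.1094458128962, 287.19567321852384, 200.84853394408162, array([0.00265993, 0.        , 0.        , 0.        , 0.        ]), array([[-0.59749833,  0.80181532,  0.00937701],
       [ 0.52982342,  0.40353857, -0.74595158],
       [-0.60189939, -0.44073667, -0.66593416]]), array([ 0.42174568, -0.20876617,  1.53165287])]
top [433.3882766535323, 433.3882766535323, 283.30943860044135, 209.17901824521152, array([-0.10173882,  0.        ,  0.        ,  0.        ,  0.        ]), array([[-1.92805717e-02, -9.99813235e-01, -1.32473538e-03],
       [-9.92831507e-01,  1.93022211e-02, -1.17953475e-01],
       [ 1.17957015e-01, -9.58971395e-04, -9.93018239e-01]]), array([-0.08730086,  0.58388388,  1.02659437])]
wrist [318.226765771707, 318.226765771707, 270.9683540644613, 201.27394868188384, array([0.01958798, 0.        , 0.        , 0.        , 0.        ]), array([[ 0.41957506, -0.90771944, -0.00148181],
       [-0.86662353, -0.40106387,  0.2968357 ],
       [-0.27003783, -0.12326068, -0.95492742]]), array([-0.54957111, -0.03945831,  0.37950249])]
```

View pics/top0.png

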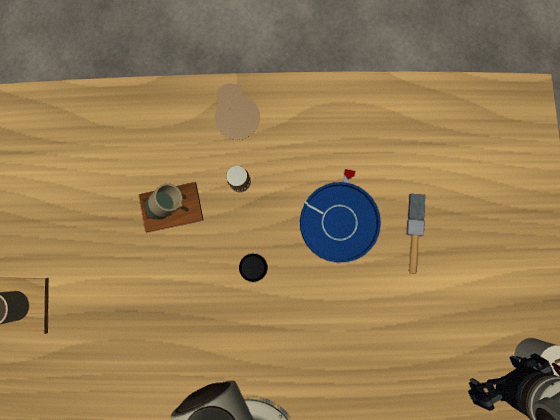

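View pics/scene0.png

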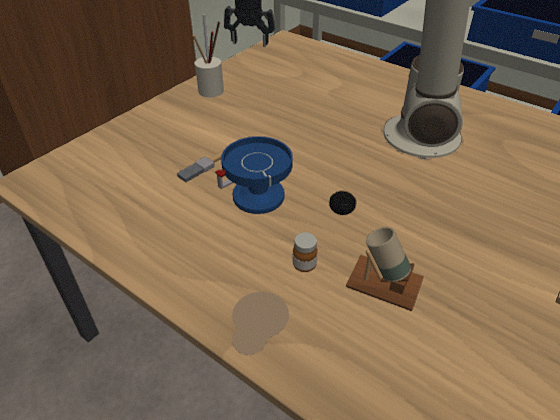

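The top view shows the cradle near (170,207), with the cup mouth near (163,200). The jar is at (238,178), the stone at (253,267), the wheel at (340,222) with its white line towards (305,203), the red pointer at (349,174) and the brush at x≈415. The scene view shows the cup leaning up-left, the wheel's white circle near (258,162) and the pointer near (222,178).

```bash
cat > h.py <<'E'
import cv2, numpy as np
from workcell import sensors,camera,bot
def K(c): return np.array([[c["fx"],0,c["cx"]],[0,c["fy"],c["cy"]],[0,0,1]])
def ray(c,p):
    u=cv2.undistortPoints(np.array([[p]],float),K(c),np.array(c["dist"]))[0,0]
    R=np.array(c["R"]);return -R.T@np.array(c["t"]), R.T@np.array([u[0],u[1],1])
def onz(c,p,z):
    o,d=ray(c,p);return o+d*(z-o[2])/d[2]
def tri(c1,p1,c2,p2):
    o1,d1=ray(c1,p1);o2,d2=ray(c2,p2)
    s=np.linalg.lstsq(np.c_[d1,-d2],o2-o1,rcond=None)[0]
    a,b=o1+s[0]*d1,o2+s[1]*d2;return (a+b)/2,np.linalg.norm(a-b)
def proj(c,X): return cv2.projectPoints(np.array(X,float).reshape(-1,3),cv2.Rodrigues(np.array(c["R"]))[0],np.array(c["t"]),K(c),np.array(c["dist"]))[0][:,0]
def blobs(m,amin=8):
    cs,_=cv2.findContours(m.astype(np.uint8),cv2.RETR_EXTERNAL,cv2.CHAIN_APPROX_NONE)
    return sorted([k for k in cs if cv2.contourArea(k)>=amin],key=cv2.contourArea,reverse=True)
def hsv(c): return cv2.cvtColor(c["img"],cv2.COLOR_RGB2HSV)
E
python3 - <<'E'
from h import *
T=camera("top");S=camera("scene")
for n,c,(x0,y0,x1,y1) in(("top",T,(120,165,390,270)),("scene",S,(205,120,305,215))):
    h=hsv(c);H,s,v=h[...,0].astype(int),h[...,1],h[...,2]
    roi=np.zeros(H.shape,bool);roi[y0:y1,x0:x1]=1
    bl=roi&(abs(H-110)<12)&(s>120)
    b=blobs(bl)[0];print(n,"blue",cv2.boundingRect(b),cv2.fitEllipse(b),cv2.contourArea(b))
    hull=np.zeros(H.shape,np.uint8);cv2.drawContours(hull,[cv2.convexHull(b)],-1,1,-1)
    w=(hull>0)&(s<120)&(v>110)
    for k in blobs(w,3)[:4]:print(" white",cv2.boundingRect(k),cv2.fitEllipse(k) if len(k)>5 else "")
    r=roi&((H<6)|(H>174))&(s>170)&(v>90)
    for k in blobs(r,6)[:6]:print(" red",cv2.boundingRect(k),k[:,0].mean(0),cv2.contourArea(k))
def up(c,x,y,w,h,f):return cv2.resize(c["img"][y:y+h,x:x+w,::-1],None,fx=f,fy=f,interpolation=cv2.INTER_CUBIC)
cv2.imwrite("pics/c1.png",np.vstack([np.hstack([up(T,130,170,80,70,5),up(S,340,220,90,70,40/9)[:350,:400]]),np.hstack([up(T,298,165,90,100,2.5),up(S,210,130,90,100,2.5),up(T,220,155,90,100,2.5)]).copy()[:, :800] if False else cv2.resize(np.hstack([up(T,298,165,90,100,2.5),up(S,210,130,90,100,2.5)]),(800,245))]))
E
```

```text
top blue (300, 182, 80, 80) ((340.1593933105469, 222.08395385742188), (74.24615478515625, 76.6236343383789), 32.72104263305664) 3742.0
 white (305, 202, 53, 39) ((335.28839111328125, 219.7694091796875), (32.87461471557617, 53.431915283203125), 122.2986068725586)
 red (344, 169, 11, 10) [348.85714286 172.89285714] 52.0
scene blue (222, 137, 70, 76) ((257.0596923828125, 171.84384155273438), (66.89923858642578, 78.58934783935547), 176.61178588867188) 3943.5
 white (280, 174, 10, 18) ((284.4145202636719, 182.36050415039062), (7.2730560302734375, 17.358985900878906), 16.835542678833008)
 white (228, 183, 8, 12) ((231.5211639404297, 187.26211547851562), (6.1025214195251465, 10.658016204833984), 10.03635311126709)
 white (241, 153, 10, 16) ((254.0576171875, 160.68299865722656), (16.985689163208008, 25.722347259521484), 76.9433364868164)
 white (255, 168, 12, 9) ((260.8642272949219, 172.8186492919922), (6.927861213684082, 15.72502326965332), 78.48197174072266)
 red (216, 170, 9, 6) [220.63157895 172.        ] 26.5Traceback (most recent call last):
  File "<stdin>", line 14, in <module>
    return _nx.concatenate(arrs, 1, dtype=dtype, casting=casting)
           ~~~~~~~~~~~~~~~^^^^^^^^^^^^^^^^^^^^^^^^^^^^^^^^^^^^^^^
ValueError: all the input array dimensions except for the concatenation axis must match exactly, but along dimension 0, the array at index 0 has size 350 and the array at index 1 has size 311
```

```bash
python3 - <<'E'
from h import *
T=camera("top");S=camera("scene")
def up(c,x,y,w):return cv2.resize(c["img"][y:y+w*3//4,x:x+w,::-1],(400,300),interpolation=cv2.INTER_CUBIC)
cv2.imwrite("pics/c1.png",np.vstack([np.hstack([up(T,130,175,80),up(S,340,225,100)]),np.hstack([up(T,280,165,120),up(S,205,130,100)])]))
E
```

```text
(no output)
```

View pics/c1.png

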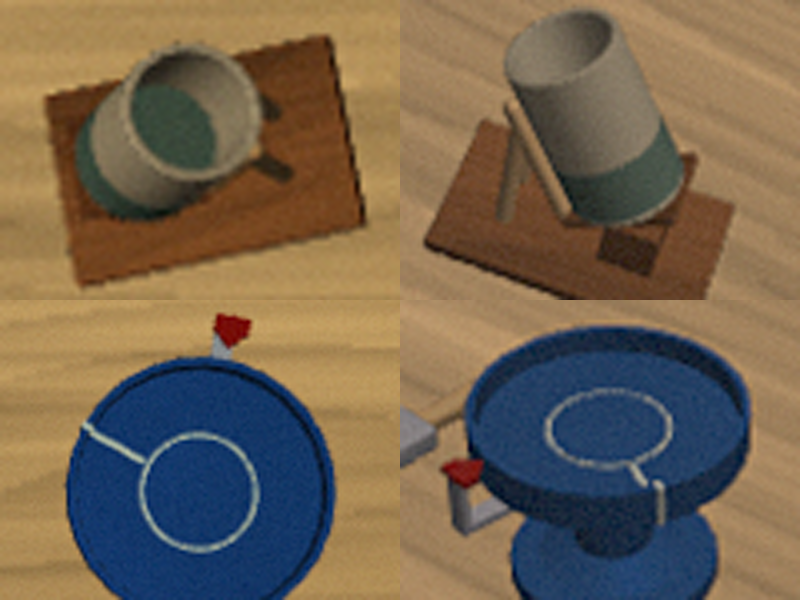

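The crop shows four things:
- **Board:** top-view corners at about (139,194), (196,182), (203,219) and (146,232).
- **Cup mouth:** ellipse centred near (168.6,197.6).
- **White circle:** centred near (339.7,222.6) in top and (257.1,162.0) in scene.
- **Pointer and line:** red pointer at (349.5,174). The white line runs up-left in top, to about (305,203).

```bash
python3 - <<'E'
from h import *
T=camera("top");S=camera("scene")
def ring(c,ctr,ax):
    g=c["img"][...,0].astype(float)   # red channel: white on blue
    ys,xs=np.mgrid[0:g.shape[0],0:g.shape[1]]
    d=np.hypot((xs-ctr[0])/ax[0],(ys-ctr[1])/ax[1])
    m=(abs(d-1)<.25)&(g>90);p=np.c_[xs[m],ys[m]].astype(np.float32)
    return cv2.fitEllipse(p),len(p)
rt=ring(T,(339.7,222.6),(17.5,17.5));rs=ring(S,(257.1,162),(15.9,10));print(rt,rs)
P,e=tri(T,rt[0][0],S,rs[0][0]);print("wheel centre",P,e)
print("circle dia on floor",rt[0][1],np.linalg.norm(onz(T,np.add(rt[0][0],(17.5,0)),P[2])-onz(T,np.subtract(rt[0][0],(17.5,0)),P[2])))
# check floor height from rim hull
h=hsv(T);m=(abs(h[...,0].astype(int)-110)<12)&(h[...,1]>120);m[:,:290]=0;m[:,390:]=0;m[270:]=0;m[:170]=0
e=cv2.fitEllipse(cv2.convexHull(blobs(m)[0]));print("rim",e)
for z in(.10,.11,.12,.13):
    c=onz(T,e[0],z+.018);f=onz(T,rt[0][0],z);print(z,c[:2],f[:2],"rim dia",2*np.linalg.norm(onz(T,(e[0][0]+sum(e[1])/4,e[0][1]),z+.018)-c))
z=P[2]
ptr=onz(T,(349.3,174),z+.018);ln=onz(T,(305,202.5),z);ln2=onz(T,(322,213),z)
a=lambda v:np.degrees(np.arctan2(v[1],v[0]))
print("pointer",ptr,np.linalg.norm((ptr-P)[:2]),a(ptr-P),"line",a(ln-P),a(ln2-P),np.linalg.norm((ln-P)[:2]))
# cradle
B=np.array([onz(T,p,.012) for p in((139,194.4),(196,182.2),(203.2,219.4),(146,232.2))]);c=B.mean(0)
ex=(B[0]+B[3]-B[1]-B[2])/2;print("board",B[:,:2],c,np.linalg.norm(ex),np.linalg.norm(B[0]-B[3]),"cradle yaw",a(ex))
u=ex/np.linalg.norm(ex);m=onz(T,(168.6,197.6),.1366);print("mouth meas",m,"exp",c-.03*u, tri(T,(168.6,197.6),S,(340+162/4-1,225+48/4)))
h=hsv(T);
for n,p,z in(("jar",(237,174),.08),("stone",(253,266),.036)):print(n,onz(T,p,z))
E
```

```text
(((339.0463562011719, 222.0883026123047), (33.96669006347656, 34.99373245239258), 126.04108428955078), 169) (((256.7877197265625, 161.8048858642578), (19.962966918945312, 30.177146911621094), 90.78751373291016), 83)
wheel centre [ 0.53997119 -0.2225721   0.11619763] 0.0023577874727686646
circle dia on floor (33.96669006347656, 34.99373245239258) 0.07916329795601544
rim ((339.7463073730469, 221.90597534179688), (79.52468872070312, 80.1395034790039), 105.6495590209961)
0.1 [ 0.54086296 -0.22492114] [ 0.54203363 -0.22566067] rim dia 0.18103925431131268
0.11 [ 0.53999774 -0.2236085 ] [ 0.54117232 -0.22436445] rim dia 0.17917322116244833
0.12 [ 0.53913252 -0.22229585] [ 0.54031102 -0.22306823] rim dia 0.17730718801358417
0.13 [ 0.53826731 -0.2209832 ] [ 0.53944972 -0.22177201] rim dia 0.1754411548647198
pointer [ 0.64686984 -0.24812795  0.13419763] 0.10991097195386271 -13.445132180350264 line 57.99896279601313 59.16380103739224 0.08807367349019812
board [[0.62970789 0.26738725]
 [0.65782069 0.12105514]
 [0.56289494 0.10237563]
 [0.53322044 0.24748093]] [0.59591099 0.18457474 0.012     ] 0.14855566209116217 0.09851948146670053 cradle yaw 101.21534809179896
mouth meas [0.60100034 0.15737386 0.1366    ] exp [0.6017459  0.15514764 0.012     ] (array([0.60115982, 0.15954906, 0.13215691]), np.float64(0.002192406181596683))
jar [0.66276427 0.00957839 0.08      ]
stone [ 0.44528226 -0.02280243  0.036     ]
```

```bash
cat >> h.py <<'E'
from scipy.spatial.transform import Rotation
def goto(x,y,z,psi=None):
    o=sensors.get_obs();R=Rotation.from_euler("xyz",o["tcp_rot"],degrees=True).as_matrix()
    print("t",round(o["time"],2),"slide mm",np.round(R.T@(np.array([x,y,z])-o["ee_pos"])*1000,1),"psi",round(o["tcp_rot"][2],2),"yaw rad",None if psi is None else round(np.radians((o["tcp_rot"][2]-psi+180)%360-180),4),"F",np.round(o["wrist_force"],1),"q",np.round(o["q"],0))
E
python3 -m handwheel '{"gripper":[-1,-1,-1,-1,-1,-1,-1,-1],"slide":[[29,-12.4,0],[29,-12.4,0],[29,-12.4,0],[29,-12.4,0],[29,-12.4,0],[29,-12.4,0],[29,-12.4,0],[29,-12.4,0]],"yaw":[0,0,0,0,0,0,0,0]}' 20
python3 -m handwheel '{"gripper":[-1,-1,-1,-1,-1,-1,-1,-1],"slide":[[29,-12.4,0],[29,-12.4,0],[29,-12.4,0],[29,-12.4,0],[0,0,0],[0,0,0],[0,0,0],[0,0,0]],"yaw":[0,0,0,0,-0.12,-0.12,-0.12,-0.12]}'
python3 -m handwheel '{"gripper":[-1,-1,-1,-1,-1,-1],"slide":[[0,0,20],[0,0,20],[0,0,20],[0,0,10],[0,0,10],[0,0,0]],"yaw":[-0.12,-0.12,-0.12,-0.12,-0.09,0]}'
python3 -c "from h import *;goto(.485,-.218,.12,85)"
```

```text
time: 1.12
ee_pos: [0.4005, -0.3106, 0.2314]
tcp_rot: [180.0, -0.0, 24.8]
wrist_force: [-0.9, -0.9, 0.5]
opening: 0.0002
grasp_force: 0.0
time: 1.78
ee_pos: [0.4843, -0.2179, 0.2312]
tcp_rot: [-180.0, 0.0, 52.7]
wrist_force: [-0.0, -0.7, 0.2]
opening: -0.0001
grasp_force: 0.0
time: 2.28
ee_pos: [0.4833, -0.2179, 0.1492]
tcp_rot: [-179.8, -0.1, 85.2]
wrist_force: [-0.9, 1.3, -0.5]
opening: 0.0001
grasp_force: 0.0
t 2.28 slide mm [-0.   1.8 29.2] psi 85.19 yaw rad 0.0033 F [-0.9  1.3 -0.5] q [-24.   2.  -3.  86.   0.  71.]
```

```bash

python3 -m handwheel '{"gripper":[-1,-1,-1,-1,-1,-1,-1],"slide":[[0,0,6],[0,0,6],[0,0,5],[0,0,4],[0,0,3],[0,0,1],[0,0,0]],"yaw":[0,0,0,0,0,0,0]}'
python3 -m handwheel '{"gripper":[-1,-1,-1],"slide":[[0,0,1],[0,0,1],[0,0,1]],"yaw":[0,0,0]}'
```

```text
time: 2.87
ee_pos: [0.4841, -0.2182, 0.1261]
tcp_rot: [-180.0, -0.0, 84.9]
wrist_force: [-0.8, -1.0, 0.3]
opening: 0.0
grasp_force: 0.0
time: 3.12
ee_pos: [0.4843, -0.2183, 0.1234]
tcp_rot: [180.0, 0.0, 85.0]
wrist_force: [-0.4, -0.2, -0.0]
opening: 0.0003
grasp_force: 0.0
```

```bash

python3 -m handwheel '{"gripper":[-1,-1,-1],"slide":[[0,0,1],[0,0,1],[0,0,1]],"yaw":[0,0,0]}'
```

```text
time: 3.37
ee_pos: [0.4842, -0.2182, 0.1202]
tcp_rot: [180.0, -0.0, 85.0]
wrist_force: [-0.3, 0.1, 0.5]
opening: 0.0
grasp_force: 0.0
```

```bash

for i in 1 2 3; do python3 -m handwheel '{"gripper":[-1,-1],"slide":[[0,0,1],[0,0,0.5]],"yaw":[0,0]}' | grep -E "ee_pos|wrist"; done
```

```text
ee_pos: [0.4842, -0.2182, 0.1186]
wrist_force: [-0.3, 0.2, 0.2]
ee_pos: [0.4842, -0.2183, 0.1174]
wrist_force: [-1.2, 0.9, 5.3]
ee_pos: [0.4843, -0.2184, 0.1173]
wrist_force: [-5.0, 0.7, 14.7]
```

```bash

python3 -m handwheel '{"gripper":[-1,-1,0.2,0.2,0.2,0.2],"slide":[[0,0,-15],[0,0,-20],[0.8,-31.2,0],[0,0,0],[0,0,0],[0,0,0]],"yaw":[0,0,0,0,0,0]}'
python3 -c "from h import *;goto(.4533,-.2149,.1195,85)"
```

```text
time: 4.37
ee_pos: [0.4533, -0.2148, 0.1508]
tcp_rot: [180.0, 0.0, 84.9]
wrist_force: [-0.4, 0.6, 0.5]
opening: 0.0481
grasp_force: 0.0
t 4.37 slide mm [-0.1 -0.  31.3] psi 84.95 yaw rad -0.001 F [-0.4  0.6  0.5] q [-25.  -3.  -6.  86.   0.  70.]
```

```bash

python3 -m handwheel '{"gripper":[0.2,0.2,0.2,0.2,-1,-1,-1,-1],"slide":[[0,0,10],[0,0,10],[0,0,9],[0,0,0],[0,0,0],[0,0,0],[0,0,0],[0,0,0]],"yaw":[0,0,0,0,0,0,0,0]}' 20
python3 -m handwheel '{"gripper":[-1,-1],"slide":[[0,0,0],[0,0,0]],"yaw":[0,0]}' 20
```

```text
time: 5.03
ee_pos: [0.454, -0.2148, 0.1223]
tcp_rot: [179.9, 0.0, 85.0]
wrist_force: [-0.4, 2.6, -4.8]
opening: 0.0054
grasp_force: 23.6
time: 5.2
ee_pos: [0.454, -0.2147, 0.1223]
tcp_rot: [179.9, -0.0, 85.0]
wrist_force: [6.2, 1.2, 0.1]
opening: 0.0053
grasp_force: 23.8
```

```bash

python3 -m handwheel '{"gripper":[-1,-1,-1,-1,-1,-1,-1,-1],"slide":[[9.1,0.48,0],[9.1,0.48,0],[9.1,0.48,0],[9.1,0.48,0],[9.1,0.48,0],[9.1,0.48,0],[0,0,0],[0,0,0]],"yaw":[0.1047,0.1047,0.1047,0.1047,0.1047,0.1047,0,0]}'
python3 -c "
from h import *;goto(.54,-.2225,.1223);goto(.5405,-.2225,.1223)
T=camera('top');cv2.imwrite('pics/t2.png',cv2.resize(T['img'][160:280,270:430,::-1],(800,600),interpolation=cv2.INTER_CUBIC))"
```

```text
time: 5.87
ee_pos: [0.4748, -0.1651, 0.1223]
tcp_rot: [179.9, -0.0, 49.1]
wrist_force: [3.0, 0.3, 3.4]
opening: 0.0051
grasp_force: 24.0
t 5.87 slide mm [-0.6 86.8  0.1] psi 49.06 yaw rad None F [3.  0.3 3.4] q [-19.  -2.  -9.  83.  -0. 112.]
t 5.87 slide mm [-0.3 87.2  0.1] psi 49.06 yaw rad None F [3.  0.3 3.4] q [-19.  -2.  -9.  83.  -0. 112.]
```

View pics/t2.png

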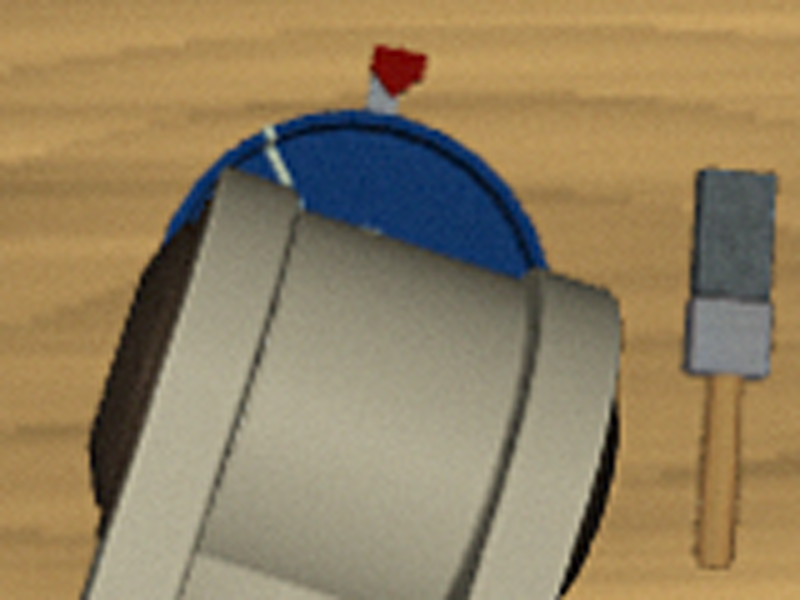

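The wheel followed: the white line now runs from crop (300,207) to (268,130). The pointer triangle has its corners near (376,45), (427,54) and (394,97). About 36° remain.

```bash

python3 -m handwheel '{"gripper":[-1,-1,-1,-1,-1,-1,-1,-1],"slide":[[9.1,0.48,0],[9.1,0.48,0],[9.1,0.48,0],[9.1,0.48,0],[9.1,0.48,0],[9.1,0.48,0],[0,0,0],[0,0,0]],"yaw":[0.1047,0.1047,0.1047,0.1047,0.1047,0.1047,0,0]}'
cat > wheel.py <<'E'
from h import *
C=np.array([.5402,-.2228,.117]);a=lambda v:np.degrees(np.arctan2(v[1],v[0]))
T=camera('top');I=T['img'].astype(int);ys,xs=np.mgrid[0:420,0:560]
h=hsv(T);red=((h[...,0]<6)|(h[...,0]>174))&(h[...,1]>150)&(h[...,2]>60);k=blobs(red[150:190,330:370],6)[0]
m=cv2.moments(k);p=(m['m10']/m['m00']+330,m['m01']/m['m00']+150);P=onz(T,p,.137);print("ptr",p,a(P-C),np.linalg.norm((P-C)[:2]))
q=proj(T,C)[0];d=np.hypot(xs-q[0],ys-q[1]);ang=np.degrees(np.arctan2(-(xs-q[0]),-(ys-q[1])))
w=(d>21)&(d<34)&(I[...,0]>85)&(abs(ang+13)<45)
pts=np.array([onz(T,(x,y),.117) for y,x in zip(*np.nonzero(w))]);v=pts-C
A=np.array([a(t) for t in v]);print("line n",len(A),"angle med",np.median(A),A.std())
vx,vy,x0,y0=cv2.fitLine(pts[:,:2].astype(np.float32)*1000,cv2.DIST_L2,0,.01,.01).ravel();print("dir",np.degrees(np.arctan2(vy*np.sign(vx),abs(vx))))
E
python3 wheel.py
```

```text
time: 6.58
ee_pos: [0.5207, -0.1373, 0.1223]
tcp_rot: [-180.0, -0.0, 13.1]
wrist_force: [2.1, 3.5, 4.9]
opening: 0.0055
grasp_force: 24.4
ptr (348.5108225108225, 172.39826839826839) -11.959681012042667 0.11222798799845206
line n 537 angle med -12.895589287948507 26.011208592501113
dir 76.21798
```

```bash

python3 -m handwheel '{"gripper":[0.2,0.2,0.2,0.2,0.2,1,1,1],"slide":[[0,0,0],[0,0,0],[0,0,0],[0,0,-20],[0,0,-30],[0,0,-35],[0,0,-35],[0,0,-20]],"yaw":[0,0,0,0,0,0,0,0]}'
python3 -c "
from h import *;goto(.5985,.171,.26,101.2)
W=camera('wrist');print(-np.array(W['R']).T@W['t'],proj(W,[[.54,-.2228,.117],[.643,-.247,.137]]));cv2.imwrite('pics/w0.png',W['img'][:,:,::-1])"
```

```text
time: 7.3
ee_pos: [0.5203, -0.1379, 0.2655]
tcp_rot: [179.9, -0.1, 13.0]
wrist_force: [1.1, 0.4, 1.8]
opening: 0.0842
grasp_force: 0.0
t 7.3 slide mm [ 145.5 -283.5    5.3] psi 12.97 yaw rad -1.5399 F [1.1 0.4 1.8] q [-15.   4.  13.  99.  -0. 152.]
[ 0.59319848 -0.12120322  0.40825915] [[362.89015231 185.89800293]
 [439.86935147  75.48163962]]
```

View pics/w0.png

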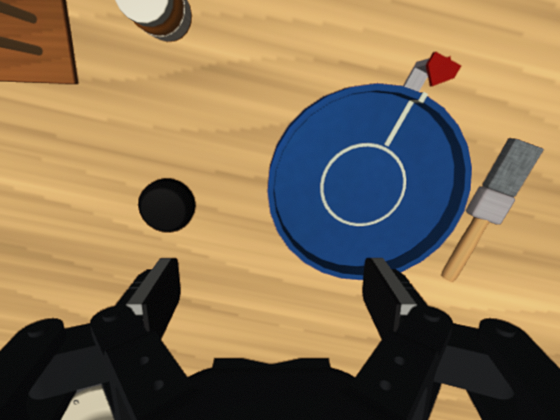

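The wrist view shows the white circle at (363,184), the line from (387,146) to (424,96), and the red pointer with its centre near (443,70). The line is close to the pointer; I'll measure it exactly.

```bash
cat > wm.py <<'E'
from h import *
W=camera('wrist');I=W['img'].astype(int);h=hsv(W);ys,xs=np.mgrid[0:420,0:560];a=lambda v:np.degrees(np.arctan2(v[1],v[0]))
wh=(I[...,0]>120)&(I[...,2]>130)
from sys import argv
q=proj(W,[.5402,-.2228,.117])[0];d=np.hypot(xs-q[0],ys-q[1])
m=wh&(d<50)&(d>32);p=np.c_[xs[m],ys[m]].astype(np.float32);e=cv2.fitEllipse(p);print(e)
C=onz(W,e[0],.117);print("C",C)
G=np.array([onz(W,(x,y),.117) for x,y in zip(xs.ravel(),ys.ravel())]).reshape(420,560,3);r=np.hypot(G[...,0]-C[0],G[...,1]-C[1])
m=wh&(r>.045)&(r<.078)&(h[...,2]>100);A=np.degrees(np.arctan2(G[m][:,1]-C[1],G[m][:,0]-C[0]));print("line",m.sum(),np.median(A),A.std())
red=((h[...,0]<6)|(h[...,0]>174))&(h[...,1]>150)&(h[...,2]>100);k=blobs(red,30)[0]
for z in(.133,.137):
    v=np.array([onz(W,x[0],z) for x in k]);A=np.degrees(np.arctan2(v[:,1]-C[1],v[:,0]-C[0]));R=np.hypot(v[:,0]-C[0],v[:,1]-C[1])
    print("ptr",z,"ang",A.min(),A.max(),"r",R.min(),R.max(),"tip ang",A[R<R.min()+.002].mean(),"at tip; vs far",A[R>R.max()-.003].mean())
E
python3 wm.py; python3 wheel.py
```

```text
((361.384521484375, 184.43917846679688), (76.83550262451172, 84.88526153564453), 52.809818267822266)
C [ 0.5416879  -0.22230345  0.117     ]
line 190 -12.512931668053525 1.2537690724467117
ptr 0.133 ang -19.753290170189313 -7.445781339569061 r 0.09707766353777528 0.11973680735441439 tip ang -13.70826864501054 at tip; vs far -13.639198315302
ptr 0.137 ang -18.909134471806876 -6.62867632340561 r 0.09607500163209973 0.11840195270146221 tip ang -12.77078521569083 at tip; vs far -12.680900777837985Traceback (most recent call last):
  File "wheel.py", line 4, in <module>
    h=hsv(T);red=((h[...,0]<6)|(h[...,0]>174))&(h[...,1]>150)&(h[...,2]>60);k=blobs(red[150:190,330:370],6)[0]
                                                                              ~~~~~~~~~~~~~~~~~~~~~~~~~~~~~^^^
IndexError: list index out of range
```

```bash

python3 -m handwheel '{"gripper":[1,1,1,1,1,1,1,1],"slide":[[14.5,-28.3,0],[14.5,-28.3,0],[14.5,-28.3,0],[14.5,-28.3,0],[14.5,-28.3,0],[14.5,-28.3,0],[14.5,-28.3,0],[14.5,-28.3,0]],"yaw":[0,0,0,0,0,0,0,0]}' >/dev/null
python3 -m handwheel '{"gripper":[1,1,1,1,1,1,1,1],"slide":[[14.5,-28.3,0],[14.5,-28.3,0],[0,0,0],[0,0,0],[0,0,0],[0,0,0],[0,0,0],[0,0,0]],"yaw":[0,0,-0.12,-0.12,-0.12,-0.12,-0.12,-0.12]}' >/dev/null
python3 -m handwheel '{"gripper":[1,1,1,1,1,1,1,1],"slide":[[0,0,0],[0,0,0],[0,0,0],[0,0,0],[0,0,0],[0,0,0],[0,0,0],[0,0,0]],"yaw":[-0.12,-0.12,-0.12,-0.12,-0.12,-0.12,-0.1,0]}'
python3 -c "
from h import *;goto(.5985,.171,.0916,101.2)
W=camera('wrist');print(proj(W,[[.6012,.158,.1366]]));cv2.imwrite('pics/w1.png',W['img'][:,:,::-1])"
```

```text
time: 9.45
ee_pos: [0.6012, 0.1566, 0.2602]
tcp_rot: [-179.8, -0.6, 102.9]
wrist_force: [-0.0, 0.2, 0.4]
opening: 0.0855
grasp_force: 0.0
t 9.45 slide mm [ 12.9   1.1 168.7] psi 102.89 yaw rad 0.0294 F [-0.   0.2  0.4] q [ 14.  16.  26. 100.   1.  91.]
[[272.55699205 193.34065196]]
```

View pics/w1.png

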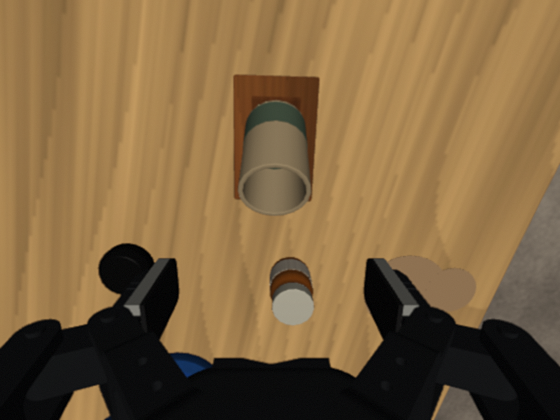

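The wrist view shows the cup aligned with the fingers. Its mouth ellipse is centred near (275,189.5), its foot is up-image near (276,102), and the board edges are at x≈234–319.

```bash
python3 -c "
from h import *
W=camera('wrist')
m=onz(W,(275,189.5),.1366);print(m)
b=[onz(W,p,.012)[:2] for p in((235,75),(319,78))];v=b[1]-b[0];print(b,np.degrees(np.arctan2(v[1],v[0])),np.linalg.norm(v))
u=np.array([np.cos(np.radians(101.2)),np.sin(np.radians(101.2))]);print('board ctr',(b[0]+b[1])/2-.075*u)
g=m[:2]+.015*u;print(g);goto(g[0],g[1],.0916,101.2)"
```

```text
[0.6026089  0.16182313 0.1366    ]
[array([0.53630698, 0.25260939]), array([0.63105012, 0.27036801])] 10.61630935130941 0.09639310164099495
board ctr [0.59824613 0.18791706]
[0.59969538 0.17653746]
t 9.55 slide mm [ 17.9   3.1 169.2] psi 102.43 yaw rad 0.0215 F [ 1.1  0.3 -0.8] q [ 14.  16.  26. 100.   1.  92.]
```

```bash

python3 -m handwheel '{"gripper":[1,1,1,1,1,1,1],"slide":[[14.3,2.2,0],[0,0,30],[0,0,30],[0,0,30],[0,0,20],[0,0,10],[0,0,0]],"yaw":[0.021,0,0,0,0,0,0]}'
python3 -c "from h import *;goto(.5993,.173,.0916,101.2)"
```

```text
time: 10.13
ee_pos: [0.599, 0.1723, 0.1391]
tcp_rot: [-179.7, -0.6, 101.3]
wrist_force: [0.3, -0.2, 0.4]
opening: 0.0852
grasp_force: 0.0
t 10.13 slide mm [ 0.2  0.7 47.5] psi 101.31 yaw rad 0.0019 F [ 0.3 -0.2  0.4] q [16. 14. 11. 86.  1. 94.]
```

```bash

python3 -m handwheel '{"gripper":[1,1,1,1,1,1],"slide":[[0.2,0.7,15],[0,0,15],[0,0,10],[0,0,7],[0,0,0],[0,0,0]],"yaw":[0,0,0,0,0,0]}' | grep -E "ee_pos|wrist"
python3 -m handwheel '{"gripper":[0.4,0.4,0.4,0.4,0.4],"slide":[[0,0,0],[0,0,0],[0,0,0],[0,0,0],[0,0,0]],"yaw":[0,0,0,0,0]}' 20
```

```text
ee_pos: [0.6009, 0.1735, 0.0956]
wrist_force: [-0.6, -0.2, 0.5]
time: 11.05
ee_pos: [0.6005, 0.1734, 0.0962]
tcp_rot: [-180.0, -0.6, 101.4]
wrist_force: [-4.9, -0.6, 6.2]
opening: 0.0638
grasp_force: 22.7
```

```bash

python3 -m handwheel '{"gripper":[1,1,1,1,1,1],"slide":[[0,0,0],[0,0,0],[0,0,4],[0,0,4],[0,0,0],[0,0,0]],"yaw":[0,0,0,0,0,0]}' | grep -E "ee_pos|wrist"
python3 -m handwheel '{"gripper":[0.4,0.4,0.4,0.4,0.4],"slide":[[0,0,0],[0,0,0],[0,0,0],[0,0,0],[0,0,0]],"yaw":[0,0,0,0,0]}' 20
```

```text
ee_pos: [0.6005, 0.1735, 0.0863]
wrist_force: [0.6, -0.3, -0.4]
time: 11.97
ee_pos: [0.6004, 0.1735, 0.0872]
tcp_rot: [-179.9, -0.6, 101.4]
wrist_force: [-4.6, -1.1, 2.9]
opening: 0.0638
grasp_force: 23.2
```

```bash

python3 -m handwheel '{"gripper":[0.4,0.4,0.4,0.4,0.4,0.4,0.4,0.4],"slide":[[-2,0,-3.5],[-4,0,-7],[-4,0,-7],[-4,0,-7],[-4,0,-7],[-5,0,-8.7],[-5,0,-8.7],[-5,0,-8.7]],"yaw":[0,0,0,0,0,0,0,0]}'
python3 -m handwheel '{"gripper":[0.4,0.4,0.4,0.4,0.4,0.4,0.4,0.4],"slide":[[-5,0,-8.7],[-5,0,-8.7],[-5,0,-8.7],[0,0,-15],[0,0,-15],[0,0,-20],[0,0,-10],[0,0,0]],"yaw":[0,0,0,0,0,0,0,0]}'
python3 -c "
from h import *
S=camera('scene');W=camera('wrist');x=np.hstack([cv2.resize(S['img'][130:300,290:450],(400,425)),cv2.resize(W['img'],(400,425))]);cv2.imwrite('pics/g.png',x[:,:,::-1]);goto(.5407,-.2224,.21)"
```

```text
time: 12.63
ee_pos: [0.6074, 0.1404, 0.1449]
tcp_rot: [-180.0, -0.6, 101.4]
wrist_force: [-1.4, 3.7, -3.1]
opening: 0.064
grasp_force: 23.5
time: 13.3
ee_pos: [0.6117, 0.1244, 0.2335]
tcp_rot: [179.8, -0.6, 101.4]
wrist_force: [0.9, 0.1, -3.9]
opening: 0.0638
grasp_force: 23.8
t 13.4 slide mm [-326.4 -137.6   17. ] psi 101.41 yaw rad None F [ 0.6 -0.5 -3. ] q [11. 15. 22. 97.  1. 90.]
```

View pics/g.png

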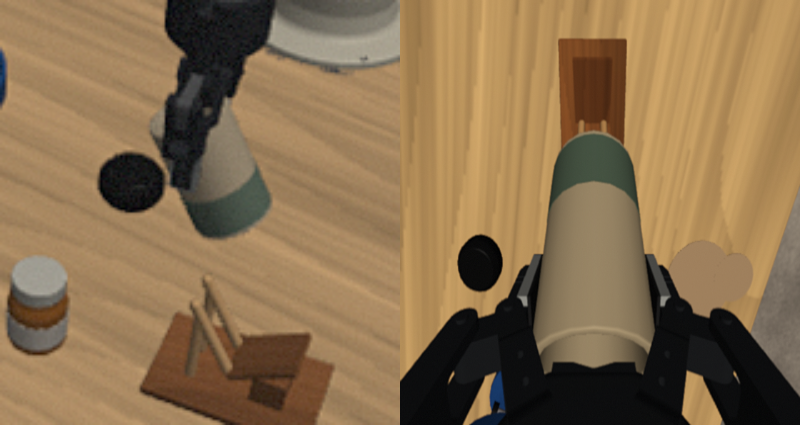

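The cup is held firmly at its 30° lean in the fingers, foot toward tool +x, and the cradle is empty. The tool can only yaw, so I'll right the cup by rolling its foot edge on the wheel floor between the pads.

```bash

python3 -m handwheel '{"gripper":[0.4,0.4,0.4,0.4,0.4,0.4,0.4,0.4],"slide":[[-12,-5,0],[-24,-9,0],[-30,-11.5,0],[-30,-11.5,0],[-30,-11.5,0],[-30,-11.5,0],[-30,-11.5,0],[-30,-11.5,0]],"yaw":[0,0,0,0,0,0,0,0]}' >/dev/null
python3 -m handwheel '{"gripper":[0.4,0.4,0.4,0.4,0.4,0.4,0.4,0.4],"slide":[[-30,-11.5,0],[-30,-11.5,0],[-30,-11.5,0],[-30,-11.5,0],[-20,-6,0],[-6,-1.5,0],[0,0,0],[0,0,0]],"yaw":[0,0,0,0,0,0,0,0]}'
python3 -c "from h import *;goto(.548,-.2587,.18,101.4)"
```

```text
time: 14.73
ee_pos: [0.5481, -0.2568, 0.2256]
tcp_rot: [-179.9, -0.7, 101.4]
wrist_force: [0.5, 0.1, -3.6]
opening: 0.0638
grasp_force: 23.9
t 14.73 slide mm [-2.4 -0.4 45.6] psi 101.39 yaw rad -0.0002 F [ 0.5  0.1 -3.6] q [-25.  13.  19.  96.   0.  53.]
```

```bash

python3 -m handwheel '{"gripper":[0.4,0.4,0.4,0.4,0.4,0.4],"slide":[[-2.4,0,8],[0,0,12],[0,0,8],[0,0,4],[0,0,0],[0,0,0]],"yaw":[0,0,0,0,0,0]}'| grep -E "ee_pos|wrist"
for i in 1 2 3; do python3 -m handwheel '{"gripper":[0.4,0.4],"slide":[[0,0,1],[0,0,1]],"yaw":[0,0]}'| grep -E "ee_pos|wrist"; done
```

```text
ee_pos: [0.549, -0.2583, 0.1943]
wrist_force: [-0.1, 0.1, -2.9]
ee_pos: [0.5493, -0.2588, 0.193]
wrist_force: [-0.4, 0.7, -4.8]
ee_pos: [0.5491, -0.2589, 0.1905]
wrist_force: [0.2, -0.3, -4.2]
ee_pos: [0.549, -0.2588, 0.1883]
wrist_force: [-0.3, -0.5, -3.4]
```

```bash

for i in 1 2 3; do python3 -m handwheel '{"gripper":[0.4,0.4],"slide":[[0,0,1],[0,0,1]],"yaw":[0,0]}'| grep -E "ee_pos|wrist"; done
```

```text
ee_pos: [0.5489, -0.2588, 0.1863]
wrist_force: [-0.4, -0.4, -4.2]
ee_pos: [0.549, -0.2588, 0.1843]
wrist_force: [-0.4, 1.1, -4.2]
ee_pos: [0.5489, -0.2587, 0.1823]
wrist_force: [-0.3, -0.4, -4.1]
```

```bash

for i in 1 2 3; do python3 -m handwheel '{"gripper":[0.4,0.4],"slide":[[0,0,1],[0,0,1]],"yaw":[0,0]}'| grep -E "ee_pos|wrist"; done
```

```text
ee_pos: [0.5489, -0.2587, 0.1802]
wrist_force: [-0.2, -0.4, -4.6]
ee_pos: [0.5489, -0.2587, 0.1783]
wrist_force: [0.1, -0.7, -4.7]
ee_pos: [0.5489, -0.2587, 0.1763]
wrist_force: [-0.5, -0.5, -3.6]
```

```bash

for i in 1 2 3; do python3 -m handwheel '{"gripper":[0.4,0.4],"slide":[[0,0,1],[0,0,0.5]],"yaw":[0,0]}'| grep -E "ee_pos|wrist"; done
```

```text
ee_pos: [0.5489, -0.2587, 0.1747]
wrist_force: [-0.1, -0.2, -3.7]
ee_pos: [0.5489, -0.2586, 0.1732]
wrist_force: [0.1, 0.2, -3.8]
ee_pos: [0.5489, -0.2586, 0.1717]
wrist_force: [0.9, 0.2, -3.9]
```

```bash

for i in 1 2 3; do python3 -m handwheel '{"gripper":[0.4,0.4],"slide":[[0,0,0.5],[0,0,0.5]],"yaw":[0,0]}'| grep -E "ee_pos|wrist"; done
```

```text
ee_pos: [0.5489, -0.2586, 0.1708]
wrist_force: [-0.0, 0.5, -3.9]
ee_pos: [0.5489, -0.2586, 0.17]
wrist_force: [-0.7, 0.2, -1.4]
ee_pos: [0.549, -0.2587, 0.1696]
wrist_force: [-2.1, 1.1, 4.1]
```

```bash

python3 -m handwheel '{"gripper":[0.4,0.4,0.4,0.4],"slide":[[2,0,0.2],[2,0,0],[1.5,0,0],[0,0,0]],"yaw":[0,0,0,0]}'| grep -E "ee_pos|wrist|grasp"
python3 -m handwheel '{"gripper":[0.4,0.4,0.4,0.4],"slide":[[2.5,0,0],[2.5,0,0.2],[2.7,0,0.2],[0,0,0]],"yaw":[0,0,0,0]}'| grep -E "ee_pos|wrist|grasp"
python3 -c "
from h import *
S=camera('scene');W=camera('wrist');x=np.hstack([cv2.resize(S['img'][90:220,200:322],(400,425)),cv2.resize(W['img'],(400,425))]);cv2.imwrite('pics/p.png',x[:,:,::-1])"
```

```text
ee_pos: [0.548, -0.2537, 0.1698]
wrist_force: [-2.2, -3.3, 6.6]
grasp_force: 25.0
ee_pos: [0.5465, -0.2458, 0.1695]
wrist_force: [-1.4, -3.0, 6.4]
grasp_force: 25.2
```

View pics/p.png

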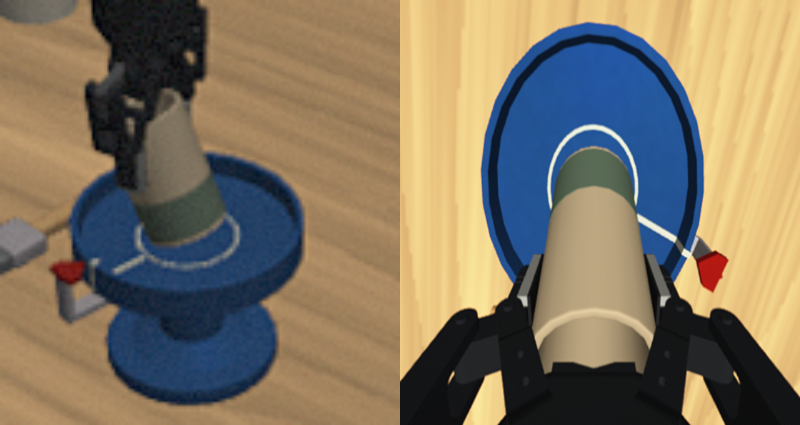

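The scene view shows the cup edge standing on the floor inside the wheel. In the wrist view its foot has moved from y≈133 to y≈147 (panel pixels), so it appears to be pivoting toward upright. I'll quantify that.

```bash
cat > tilt.py <<'E'
from h import *
W=camera('wrist');o=sensors.get_obs();R=Rotation.from_euler("xyz",o["tcp_rot"],degrees=True).as_matrix();h=hsv(W)
m=(h[...,0]>55)&(h[...,0]<98)&(h[...,1]>35)&(h[...,1]<150);m[:, :215]=0;m[:,330:]=0
k=blobs(m,50)[0];k=k[:,0];top=k[:,1].min();print("green top",top,k[k[:,1]==top][:,0].mean(),"bbox",cv2.boundingRect(k))
H,r=.066,.032
for t in range(-6,36,3):
    a=np.radians(t);f=np.array([0,0,-.02])+H*np.array([np.sin(a),0,np.cos(a)])+r*np.array([np.cos(a),0,-np.sin(a)])
    print(t,np.round(proj(W,o["ee_pos"]+R@f)[0],0),end="; ")
print();goto(.5407,-.2224,.163)
E
python3 tilt.py
```

```text
Traceback (most recent call last):
  File "tilt.py", line 4, in <module>
    k=blobs(m,50)[0];k=k[:,0];top=k[:,1].min();print("green top",top,k[k[:,1]==top][:,0].mean(),"bbox",cv2.boundingRect(k))
      ~~~~~~~~~~~^^^
IndexError: list index out of range
```

```bash
python3 -c "
from h import *
W=camera('wrist');print(hsv(W)[[130,140,150,160,180],270])"; sed -i 's/^m=.*/m=(h[...,2]<190)\&(h[...,1]<130);m[:,:255]=0;m[:,285:]=0;m[:125]=0;m[182:]=0/' tilt.py; python3 tilt.py
```

```text
[[107 203 153]
 [107 195 153]
 [ 53  52 107]
 [ 53  53 106]
 [ 54  51 106]]
green top 144 271.0 bbox (255, 144, 30, 38)
-6 [272. 188.]; -3 [272. 183.]; 0 [272. 178.]; 3 [272. 173.]; 6 [272. 168.]; 9 [272. 163.]; 12 [272. 158.]; 15 [272. 154.]; 18 [272. 149.]; 21 [272. 145.]; 24 [272. 141.]; 27 [272. 137.]; 30 [272. 133.]; 33 [272. 129.]; 
t 18.65 slide mm [24.1 -1.1  6.7] psi 101.43 yaw rad None F [-1.8 -1.6  6.3] q [-24.  11.  10.  89.   0.  54.]
```

```bash

python3 -m handwheel '{"gripper":[0.4,0.4,0.4,0.4,0.4,0.4,0.4],"slide":[[2.5,0,0.4],[2.5,0,0.4],[2.5,0,0.4],[2.5,0,0.6],[2.5,0,0.7],[2.5,0,0.7],[0,0,0]],"yaw":[0,0,0,0,0,0,0]}'| grep -E "ee_pos|wrist|grasp"
sed -i 's/m\[182:\]=0/m[200:]=0/' tilt.py; python3 tilt.py
```

```text
ee_pos: [0.5436, -0.2308, 0.1669]
wrist_force: [-2.8, -0.9, 9.3]
grasp_force: 24.5
green top 163 271.0 bbox (255, 163, 30, 37)
-6 [272. 188.]; -3 [272. 183.]; 0 [272. 178.]; 3 [272. 173.]; 6 [272. 168.]; 9 [272. 163.]; 12 [272. 159.]; 15 [272. 154.]; 18 [272. 150.]; 21 [272. 145.]; 24 [272. 141.]; 27 [272. 137.]; 30 [272. 133.]; 33 [272. 130.]; 
t 19.28 slide mm [ 8.9 -1.1  4. ] psi 101.44 yaw rad None F [-2.1 -0.4 10.2] q [-23.  10.   8.  89.   0.  55.]
```

```bash

python3 -m handwheel '{"gripper":[0.4,0.4,0.4,0.4,0.4],"slide":[[2.6,0,0.9],[2.6,0,1],[2.6,0,1.1],[2.6,0,1.2],[0,0,0]],"yaw":[0,0,0,0,0]}'| grep -E "ee_pos|wrist|grasp"
python3 tilt.py
```

```text
ee_pos: [0.5417, -0.2204, 0.164]
wrist_force: [-3.0, 2.4, 15.4]
grasp_force: 23.7
green top 178 271.0 bbox (255, 178, 30, 22)
-6 [272. 188.]; -3 [272. 183.]; 0 [272. 178.]; 3 [272. 173.]; 6 [272. 168.]; 9 [272. 163.]; 12 [272. 159.]; 15 [272. 154.]; 18 [272. 150.]; 21 [272. 145.]; 24 [272. 141.]; 27 [272. 137.]; 30 [272. 133.]; 33 [272. 129.]; 
t 19.75 slide mm [-1.7 -1.4  1. ] psi 101.45 yaw rad None F [-3.8  2.4 16.9] q [-22.   9.   7.  88.   0.  56.]
```

```bash

python3 -m handwheel '{"gripper":[0.4,0.4,0.5,0.55,0.6,0.65,0.7,0.7],"slide":[[0,0,1],[0,0,0],[0,0,0],[0,0,0],[0,0,0],[0,0,0],[0,0,0],[0,0,0]],"yaw":[0,0,0,0,0,0,0,0]}'
python3 tilt.py
```

```text
time: 20.42
ee_pos: [0.5411, -0.2205, 0.1598]
tcp_rot: [-179.9, -0.6, 101.4]
wrist_force: [-0.5, -0.5, 0.1]
opening: 0.0727
grasp_force: 0.0
green top 179 271.5 bbox (255, 179, 30, 21)
-6 [272. 188.]; -3 [272. 183.]; 0 [272. 178.]; 3 [272. 173.]; 6 [272. 168.]; 9 [272. 163.]; 12 [272. 158.]; 15 [272. 154.]; 18 [272. 150.]; 21 [272. 145.]; 24 [272. 141.]; 27 [272. 137.]; 30 [272. 133.]; 33 [272. 129.]; 
t 20.47 slide mm [-1.7 -0.8 -3.2] psi 101.43 yaw rad None F [-0.5  0.6 -1. ] q [-22.   9.   7.  88.   0.  56.]
```

```bash

python3 -m handwheel '{"gripper":[1,1,1,1,1,1,1,1],"slide":[[0,0,0],[0,0,0],[0,0,-5],[0,0,-15],[0,0,-25],[0,0,-30],[0,0,-30],[0,0,-30]],"yaw":[0,0,0,0,0,0,0,0]}'
python3 -m handwheel '{"gripper":[1,1,1,1,1,1,1,1],"slide":[[25,0,0],[30,0,0],[30,0,0],[30,0,0],[30,0,0],[30,0,0],[20,0,0],[0,0,0]],"yaw":[0,0,0,0,0,0,0,0]}'
python3 -c "
from h import *
S=camera('scene');T=camera('top');x=np.hstack([cv2.resize(S['img'][90:220,200:322],(400,425),interpolation=2),cv2.resize(T['img'][165:271,290:390],(400,425),interpolation=2)]);cv2.imwrite('pics/f.png',x[:,:,::-1]);print(proj(T,[.5407,-.2224,.217]))"
```

```text
time: 21.13
ee_pos: [0.5413, -0.222, 0.2971]
tcp_rot: [-180.0, -0.6, 101.4]
wrist_force: [0.3, 0.5, -0.2]
opening: 0.0858
grasp_force: 0.0
time: 21.8
ee_pos: [0.5023, -0.028, 0.2984]
tcp_rot: [180.0, -0.6, 101.6]
wrist_force: [0.3, -0.3, -0.1]
opening: 0.0853
grasp_force: 0.0
[[344.76160394 217.66511719]]
```

View pics/f.png

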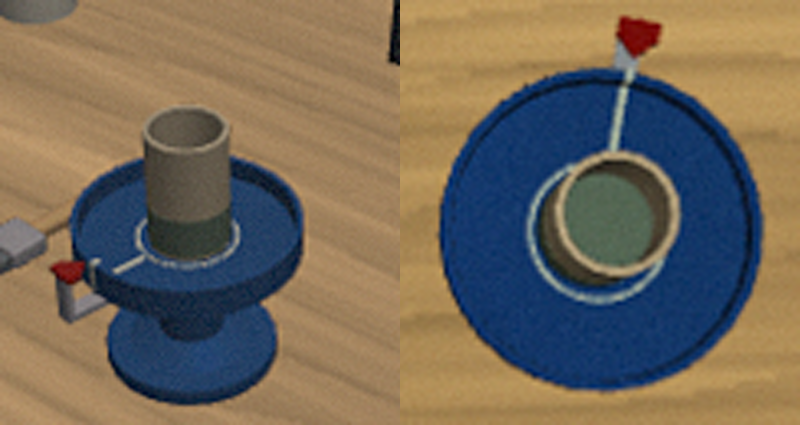

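The scene view shows the cup standing upright inside the white circle. In the top view its mouth is at about (344.3,219), against (344.8,217.7) expected, and the line points at the red tip. I'll check the angle numerically.

```bash
python3 - <<'E'
from h import *
C=np.array([.5407,-.2224,.117]);T=camera('top');a=lambda v:np.degrees(np.arctan2(v[1],v[0]))
m=onz(T,(344.3,219),.217);print("cup offset mm",1000*np.hypot(*(m-C)[:2]))
I=T['img'].astype(int);L=[]
for y in range(184,201):
    x=np.arange(338,356);w=np.clip(I[y,338:356,0]-60,0,None);L.append(onz(T,((x*w).sum()/w.sum(),y),.117))
print("line",np.round([a(p-C) for p in L],1))
h=hsv(T);r=((h[...,0]<6)|(h[...,0]>174))&(h[...,1]>150)&(h[...,2]>60);k=blobs(r[150:190,330:370],6)[0]
M=cv2.moments(k);P=onz(T,(M['m10']/M['m00']+330,M['m01']/M['m00']+150),.136);print("ptr",a(P-C))
E
python3 - <<'E'
import sys;sys.argv=['']
exec(open('wm.py').read().split("G=")[0].split("m=wh")[0])
print(proj(W,[[.54,-.2228,.117],[.643,-.247,.137]]))
E
```

```text
cup offset mm 2.8842628418293232
line [-20.2 -14.1 -12.9 -13.  -13.1 -13.  -13.2 -12.9 -12.9 -13.1 -13.  -13.2
 -13.  -13.2 -13.3 -13.6 -13.4]
ptr -12.888199245838381
[[269.94713754 337.14789343]
 [350.74345949 380.39979064]]
```

The line is at -13.1° and the pointer at -12.9°. The cup is about 3 mm off centre, so I'm handing in.

```bash
python3 -c "
from workcell import ticket;print(ticket.job_done())"
```

```text
the job is handed in; nothing more can be done
None
```

The cup stands upright on the banding wheel, about 3 mm off centre, with the white line within about 1° of the red pointer; the jar, stone and brush were left alone, and the job was handed in at about 22 s (no verdict came back).

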